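Turn the leaf of the cellar plan book

ROBOT

A 6-joint arm with a two-finger parallel gripper is mounted at the origin on the work surface. World frame = base frame: x ahead of the robot, y to its left, z up, the work surface at z = 0. Lengths are in m, angles in rad, forces in N, time in s.
With the tool pointing down it reaches from about 0.35 to 0.725 m from the base axis. Payload 4.3 kg.
Tool frame: the origin (TCP) lies midway between the tips of the shut fingers; the grasp point (between the pads) lies 19 mm behind it; z points along the fingers, y is the line along which they close (so a half turn about z gives the same grasp; the last joint's range is limited). The gripper opens to 85 mm and grips with 20 to 120 N. Pads are 22 mm wide; open, the fingers measure 114 mm over their backs; the gripper's body (76 mm by 85 mm) begins 54 mm behind the grasp point. The pads swing forward as they close: fully open they stand 13 mm farther back than shut.
Start: joints at [1.04, 0.377, 0.081, 1.274, 0, 1.46], TCP at [0.235, 0.525, 0.231] pointing down, gripper open.
Joint ranges: [-2.72, 2.72], [-0.84, 1.66], [-1.02, 1.22], [-1.77, 2.12], [-1.37, 1.28], [-3.14, 3.14]. Speed limits (rad/s): [2.57, 2.57, 3.14, 3.14, 3.14, 3.14].

INTERFACE

Orientations are given as a rotation vector (axis times angle).
In Python, from rig import monitor, capture, bot, spotter gives the robot as it stands.
- The arm moves only by the tool send_rows, never from a script. Its arguments are lists of equal length, an entry for each row: "translation": the shift along the tool's x, y, z in m, a list of three; "dr": the turn, a rotation vector about the tool's x, y, z in rad, a list of three; "hand": the opening, from -1 (shut) to 1 (fully open), so that 0 is half open. In form: {"translation": [[dx, dy, dz], ...], "dr": [[wx, wy, wz], ...], "hand": [hand, ...]}. A call has 1 to 10 rows; each row shifts and turns the commanded pose from where the row before left it, along the tool's axes as they then stand; what a row does not reach is not made up. A row lasts 1/10 s, in which the tool goes at most 50 mm and 8.59 degrees, less where a joint would pass 70% of its speed; a pose out of reach is approached as far as the arm can. A call is refused whole if a number of a shift passes 0.05 or a number of a turn 0.15, either way. A call with a gripper value outside its range is refused whole. The fingers move at their own pace and stop on an object; "squeeze" is the grip in N (left out, the last holds). Time passes only in rows, so rows that do not move let the fingers close. It gives the time, the measured TCP pose, the force, the opening and the grip force at its end, in the units of the state.
- monitor.observe(): the state, without advancing time (a new reading comes with each control period).
- capture(name): name is "scene" or "top" or "wrist"; returns a dict with "pixels" (420x560x3 uint8, red, green, blue), "fov_y" (degrees; the focal length in pixels is half the picture's height over the tangent of half this angle, whatever the lens; pixels are square), "cx", "cy" (the principal point, pixels), "k1" (the pictures are not rectified: a ray, as slopes to the right and down, at radius r is drawn at 1 + k1 r^2 times it, then the intrinsics apply), "R" (3x3) and "t" (3): a world point X has camera coordinates R X + t; the wrist camera has in their place "mount" (4x4, takes a point from camera to tool coordinates, whose origin is the TCP and whose axes are the flange's). Camera axes: x right, y down, z forward; pixel columns grow to the right and rows downward; lengths in m; the calibration is good to about 2 mm. A picture is of the moment at which its call begins: read the wrist's pose just before it. There is no depth.
- bot.finish_job(): hands the job in; it is judged then, once.
Trained networks look in the newest picture that a camera, given by its name, has taken for a name from the list of things; names that differ only in an ending like _2 or _b are one class to them, and where a whole thing is asked for, a point or a joint stands for the part that bears it (a point fixed in the world has none). Each returns a list of dicts, best first, with "conf" (0 to 1); they miss things now and then, are a little off and sometimes report something else, mostly with a low value. They report only what shows in the picture. A call takes as long as a camera call.
- spotter.cut_out(camera, thing): "region" (420x560 bool, what is visible of it) and "xy" ([column, row] in pixels, amid what is visible of it).
- spotter.mark_of(camera, thing): "xy" ([column, row] in pixels: a listed point, or the origin of a listed thing).
The state is a dict: "clock": time; "joint_positions": joint angles; "joint_vel": joint speeds; "joint_efforts": joint torques, N m; "ee_pos": TCP position; "tool_rot": TCP orientation; "wrist_force": force on the tool from outside, world axes, zero at the start; "ft_torque": the same for the moment, N m; "grip_width": opening from 0.0 (shut) to 1.0 (fully open); "gripper_force": force on a finger pad.
Only numpy, scipy, OpenCV 4.12 (cv2) and the standard library are available. Lean on these libraries where they do the work, as an engineer would, in place of code of your own. Each camera call takes 0.05 s, during which the arm holds its last target. There are 200 camera calls.

TASK

The red-framed leaf of the cellar plan book stands partly raised on the right half, as the robot sees it. With a fingertip, gently push it over the spine, without pinching it, and press it down until it lies flat on the left half of the book. Leave the green-framed leaf lying where it is, do not fling the red one over, and do not disturb the two jars and the box of corks.

Things in the scene. Friction and masses are not known exactly. Their poses are not given: they have to be found in the camera images.
- book: cellar plan book: wooden stand 170 (own x) x 190 mm (own y), fixed to the table, with two white page blocks (12 to 88 mm either side of the spine, 130 mm long; tops 44 mm above the table on the right, 50 on the left). Origin: centre of underside. Own x runs along the spine, y from the right half (where the leaves start) to the left half, z up
- spine (a point): middle of the 8 mm steel spine rod, 56 mm above the book's origin: the axis, along the book's x, about which both leaves turn. Two small dark posts hold the rod, 75 mm either side of this point
- leaf_edge (a point): middle of the free edge of the red-framed rigid leaf, 120 mm from the spine axis. The leaf is 140 mm along the spine, 14 to 120 mm from the axis, which lies in its middle plane; 4 mm thick at the 14 mm wide frame, 7 mm at the white plan sheet (112 x 78 mm) on each face; fingers pressing on both sheets at once are a pinch. About 0.1 kg; overhangs the blocks by 32 mm
- leaf (a joint): angle (rad) of the red-framed leaf about the spine: 0 flat on the right half, pi/2 upright, pi flat on the left half (firm stop). Starts at 0.5 to 1.05. The hinge is stiff (friction 0.12 N m: 1 to 3 N moves the free edge) and the leaf stays at any angle where it is left. Above 5 rad/s it counts as flung
- lower_leaf (a joint): turning angle, in rad, of the green-framed leaf that lies flat on the right half at 0 (its top 50 mm above the table, same outline as the red leaf); it must stay there
- apricot_jar: orange jar with steel lid, 66 mm across, 95 mm high, standing loose beyond the far end of the book; origin at the centre of its underside
- plum_jar: amber glass jar with black lid, 60 mm across, 80 mm high, standing loose beyond the far end of the book; origin at the centre of its underside
- cork_box: open wooden box of corks, 100 x 80 mm, 45 mm high, standing loose to the left of the book; origin at the centre of its underside

How it is judged:
At the end, for the whole second after the job is handed in: The red leaf lies flat on the left half of the book (joint above 3.08 rad, within 3.5 degrees of the stop), the green leaf is still flat on the right (below 0.1 rad), and the jars and cork box are within 20 mm of where they were (value of joint leaf above 3.08 rad and value of joint lower_leaf below 0.1 rad and distance of each of apricot_jar, plum_jar, cork_box from where it was at the start of the episode below 0.02 m); the robot touches nothing.
It fails at once if the red leaf is pinched: fingers press on both of its plan sheets at once (over 1 N each) (contact force between the fingers and leaf_c1 above 1 N and contact force between the fingers and leaf_c2 above 1 N).
It fails at once if the red leaf is flung over (faster than 5 rad/s) (velocity of joint leaf above 5 rad/s or velocity of joint leaf below -5 rad/s).
It fails at once if the book or a leaf is pushed harder than 100 N (contact force between any of the fingers, the arm and book above 100 N).
It fails at once if the green leaf is turned up by more than 0.2 rad (value of joint lower_leaf above 0.2 rad).
It fails at once if a jar or the cork box is lifted, carried or shoved by more than 20 mm (distance of any of apricot_jar, plum_jar, cork_box from where it was at the start of the episode above 0.02 m).
It also fails if it takes over 42 s, if anything falls off the work surface, if the arm or the gripper's body presses on something with over 40 N, if the wrist force passes 120 N, or if a joint passes its speed limit or range.

## Working session

There is one attempt and no reset: what is moved stays moved. The work goes in short steps, Python scripts to look and compute and a tool call to move; the robot and the scene stay as the last step left them, time stands still between calls to the robot, and variables do not carry over. Pictures are saved under pics/ and viewed, at most 10 in all, crops included, and the job is handed in when it is done.

Besides the shell and the picture viewer there is one more tool, called after "Emit:" as name(argument=value, ...), one argument or row to a line, values as JSON. send_rows: Moves the arm, as the interface text tells. Its arguments: {"type":"object","properties":{"translation":{"type":"array","items":{"type":"array","items":{"type":"number"}}},"dr":{"type":"array","items":{"type":"array","items":{"type":"number"}}},"hand":{"type":"array","items":{"type":"number"}},"squeeze":{"type":"number"}},"required":["translation","dr","hand"]}

```bash
ls; mkdir -p pics
cat > h.py <<'E'
import numpy as np, cv2
from rig import monitor, capture, bot, spotter
def ray(c,xy):
    f=210/np.tan(np.radians(c["fov_y"])/2)
    d=np.array([(xy[0]-c["cx"])/f,(xy[1]-c["cy"])/f]); u=d.copy()
    for _ in range(20): u=d/(1+c["k1"]*(u@u))
    R=np.array(c["R"]);t=np.array(c["t"])
    v=R.T@np.array([u[0],u[1],1.]); return -R.T@t, v/np.linalg.norm(v)
def proj(c,X):
    f=210/np.tan(np.radians(c["fov_y"])/2)
    p=np.array(c["R"])@X+np.array(c["t"]); u=p[:2]/p[2]; u=u*(1+c["k1"]*(u@u)); return u*f+[c["cx"],c["cy"]]
def atz(c,xy,z):
    o,v=ray(c,xy); return o+v*(z-o[2])/v[2]
def tri(a,b):
    (o,v),(p,w)=a,b
    s=np.linalg.lstsq(np.c_[v,-w],p-o,rcond=None)[0]
    A=o+v*s[0];B=p+w*s[1]; return (A+B)/2,np.linalg.norm(A-B)
E
cat > a.py <<'E'
from h import *
np.set_printoptions(precision=4,suppress=True)
C={n:capture(n) for n in("scene","top")}
for n,c in C.items(): cv2.imwrite(f"pics/{n}0.png",cv2.cvtColor(c["pixels"],cv2.COLOR_RGB2BGR))
for th in ["book","spine","leaf_edge","apricot_jar","plum_jar","cork_box"]:
    r={}
    for n in C:
        m=spotter.mark_of(n,th)
        if m: r[n]=m[0]["xy"]; print(th,n,m[0]["xy"],round(m[0]["conf"],2))
    if len(r)==2: print("  ",*tri(ray(C["scene"],r["scene"]),ray(C["top"],r["top"])))
s=monitor.observe(); print(s)
E
python3 a.py
```

```text
pics
book scene [179.9, 281.5] 0.93
book top [376.9, 215.0] 0.89
   [ 0.5887 -0.1364 -0.0016] 0.00321320962670387
spine scene [178.0, 263.8] 0.93
spine top [383.6, 217.2] 0.84
   [ 0.585  -0.1342  0.0633] 0.009596217494129602
leaf_edge scene [127.5, 267.8] 0.71
leaf_edge top [427.5, 216.2] 0.71
   [ 0.5843 -0.2191  0.1349] 0.0011765861582034103
apricot_jar scene [202.1, 378.9] 0.78
apricot_jar top [409.1, 131.2] 0.59
   [ 0.7907 -0.2077  0.0096] 0.0021418744472820024
plum_jar scene [247.0, 328.5] 0.84
plum_jar top [354.6, 145.7] 0.95
   [ 0.753  -0.0815 -0.0034] 0.0034473958491605104
cork_box scene [263.2, 214.7] 0.86
cork_box top [281.8, 222.5] 0.69
   [0.5658 0.0879 0.0214] 0.004195427279062315
{'clock': 0.7, 'joint_positions': array([ 1.0397,  0.3773,  0.081 ,  1.2744, -0.    ,  1.4605]), 'joint_vel': array([-0.0001,  0.0005,  0.0026, -0.0001, -0.0018, -0.0005]), 'joint_efforts': array([ -0.0011, -46.3377,  27.0094,  -0.    ,  -0.0002,   0.    ]), 'ee_pos': array([0.2349, 0.5249, 0.2314]), 'tool_rot': array([0.6561, 3.0722, 0.0002]), 'wrist_force': array([ 0.7743, -0.6651,  0.3388]), 'ft_torque': array([ 0.0002,  0.0251, -0.0096]), 'gripper_force': 0.0, 'grip_width': 0.9991804533993671}
```

Run:
```python
import cv2,numpy as np
a=cv2.imread("pics/scene0.png");b=cv2.imread("pics/top0.png")
cv2.imwrite("pics/both.png",np.vstack([cv2.resize(a[130:420],(560,290)),b[80:390]]))
```

```text
(no output)
```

View pics/both.png

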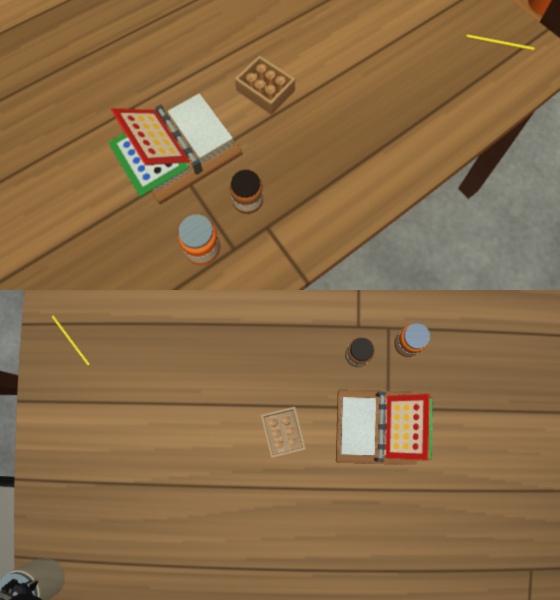

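Emit:
send_rows(
  translation=[
    [0,0,0],
    [0,0,0],
    [0,0,0],
    [0,0,0],
    [-0.017,-0.038,-0.001],
    [-0.017,-0.038,-0.001],
    [-0.017,-0.038,-0.001],
    [-0.017,-0.038,-0.001],
    [-0.017,-0.038,-0.001],
    [-0.017,-0.038,-0.001],
  ],
  dr=[
    [0,0,-0.105],
    [0,0,-0.105],
    [0,0,-0.105],
    [0,0,-0.105],
    [0,0,0],
    [0,0,0],
    [0,0,0],
    [0,0,0],
    [0,0,0],
    [0,0,0],
  ],
  hand=[-1,-1,-1,-1,-1,-1,-1,-1,-1,-1],
)

```text
clock: 1.7
ee_pos: [0.3371, 0.2953, 0.2376]
tool_rot: [0.001, 3.141, 0.001]
wrist_force: [0.6, -0.0, 0.1]
grip_width: 0.003
gripper_force: 0.0
```

Emit:
send_rows(
  translation=[
    [-0.017,-0.038,-0.001],
    [-0.017,-0.038,-0.001],
    [-0.017,-0.038,-0.001],
    [-0.017,-0.038,-0.001],
    [-0.017,-0.038,-0.001],
    [-0.017,-0.038,-0.001],
    [-0.017,-0.038,-0.001],
    [-0.017,-0.038,-0.001],
    [-0.017,-0.038,-0.001],
    [0,0,0],
  ],
  dr=[
    [0,0,0],
    [0,0,0],
    [0,0,0],
    [0,0,0],
    [0,0,0],
    [0,0,0],
    [0,0,0],
    [0,0,0],
    [0,0,0],
    [0,0,0],
  ],
  hand=[-1,-1,-1,-1,-1,-1,-1,-1,-1,-1],
)

```text
clock: 2.7
ee_pos: [0.4915, -0.0496, 0.2463]
tool_rot: [0.01, 3.14, -0.003]
wrist_force: [-0.8, -0.3, -0.7]
grip_width: -0.002
gripper_force: 0.0
```

Emit:
send_rows(
  translation=[
    [-0.015,-0.04,0],
    [-0.015,-0.04,0],
    [-0.015,-0.04,0],
    [-0.015,-0.04,0],
    [-0.015,-0.04,0],
    [-0.013,-0.035,0],
    [0,0,0.04],
    [0,0,0.04],
    [0,0,0.04],
    [0,0,0.02],
  ],
  dr=[
    [0,0,0],
    [0,0,0],
    [0,0,0],
    [0,0,0],
    [0,0,0],
    [0,0,0],
    [0,0,0],
    [0,0,0],
    [0,0,0],
    [0,0,0],
  ],
  hand=[-1,-1,-1,-1,-1,-1,-1,-1,-1,-1],
)

```text
clock: 3.7
ee_pos: [0.5751, -0.2783, 0.1021]
tool_rot: [-0.001, -3.136, -0.006]
wrist_force: [-0.2, 0.2, -0.4]
grip_width: 0.001
gripper_force: 0.0
```

Run:
```python
from h import *
c=capture("scene"); d=capture("top")
cv2.imwrite("pics/b.png",cv2.cvtColor(np.vstack([cv2.resize(c["pixels"][200:350,60:300],None,fx=2,fy=2),cv2.resize(d["pixels"][130:280,300:540],None,fx=2,fy=2)]),cv2.COLOR_RGB2BGR))
s=monitor.observe();print(s["ee_pos"],s["wrist_force"],s["joint_positions"])
r=[spotter.mark_of(n,"leaf_edge") for n in("scene","top")]
print(r); 
if all(r): print(tri(ray(c,r[0][0]["xy"]),ray(d,r[1][0]["xy"])))
```

```text
[ 0.57446049 -0.27791616  0.102214  ] [-0.97953062 -0.130476    0.59394172] [-5.50098374e-01  5.72268351e-01  5.28462254e-02  1.05969354e+00
  3.06689013e-04 -5.49825128e-01]
[[{'xy': [127.8, 266.8], 'conf': 0.88}], [{'xy': [429.4, 217.8], 'conf': 0.8}, {'xy': [378.9, 216.8], 'conf': 0.18}]]
(array([ 0.58212231, -0.22023471,  0.13648192]), np.float64(0.004387188552580611))
```

View pics/b.png

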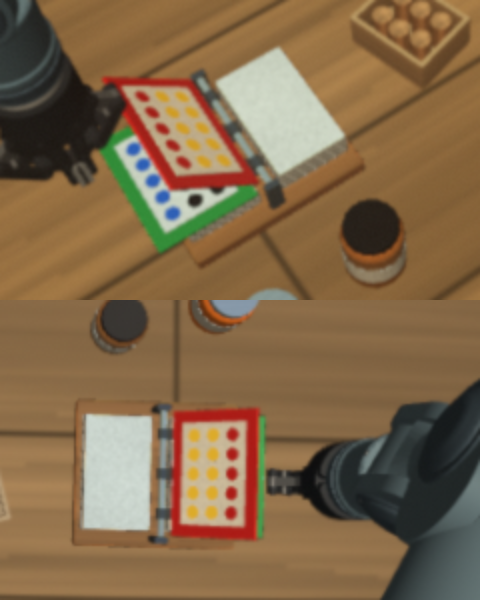

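Emit:
send_rows(
  translation=[
    [0,0.02,-0.005],
    [0,0.02,-0.005],
    [0,0.013,-0.01],
    [0,0.01,-0.01],
    [0,0.013,-0.007],
    [0,0.014,-0.006],
    [0,0,0],
  ],
  dr=[
    [0,0,0],
    [0,0,0],
    [0,0,0],
    [0,0,0],
    [0,0,0],
    [0,0,0],
    [0,0,0],
  ],
  hand=[-1,-1,-1,-1,-1,-1,-1],
)

```text
clock: 4.6
ee_pos: [0.5779, -0.1883, 0.1507]
tool_rot: [-0.002, 3.14, 0.001]
wrist_force: [0.3, -1.2, -0.7]
grip_width: 0.0
gripper_force: 0.0
```

```bash
cat > v.py <<'E'
import sys
from h import *
c=capture("scene"); d=capture("top")
cv2.imwrite(f"pics/{sys.argv[1]}.png",cv2.cvtColor(np.vstack([cv2.resize(c["pixels"][200:350,60:300],None,fx=2,fy=2),cv2.resize(d["pixels"][130:280,300:540],None,fx=2,fy=2)]),cv2.COLOR_RGB2BGR))
s=monitor.observe();print(s["ee_pos"],s["wrist_force"])
r=[spotter.mark_of(n,"leaf_edge") for n in("scene","top")]
print(r); 
if all(r): print(tri(ray(c,r[0][0]["xy"]),ray(d,r[1][0]["xy"])))
E
python3 v.py c
```

```text
[ 0.57699835 -0.1894235   0.14893728] [ 0.3836143   0.27823313 -0.00128542]
[[{'xy': [148.7, 244.9], 'conf': 0.73}], [{'xy': [409.6, 217.2], 'conf': 0.55}]]
(array([ 0.58173245, -0.17091911,  0.16410805]), np.float64(0.004272021188597322))
```

View pics/c.png

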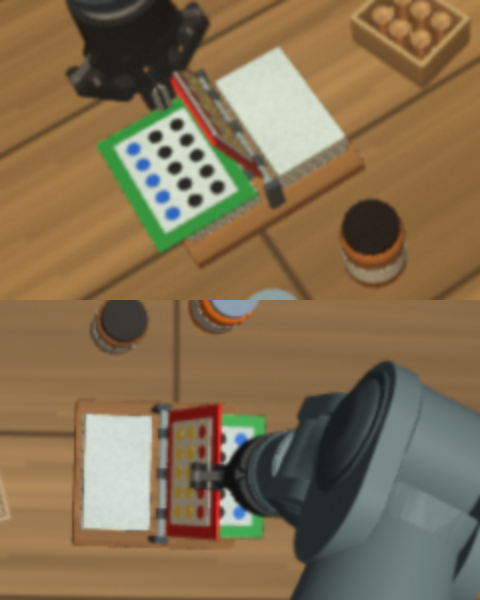

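Run:
```python
from h import *
d=capture("top");c=capture("scene")
for k in (d,c):
    print(-np.array(k["R"]).T@np.array(k["t"]))
    for X in ([.577,-.189,.149],[.577,-.189,.222],[.58,-.171,.166],[.58,-.136,.056]): print(proj(k,np.array(X)))
cv2.imwrite("pics/d.png",cv2.cvtColor(np.hstack([cv2.resize(k["pixels"][r:r+60,q:q+60],None,fx=6,fy=6,interpolation=cv2.INTER_CUBIC) for k,r,q in((d,185,375),(c,220,120))]),cv2.COLOR_RGB2BGR))
```

```text
[0.54954402 0.08050788 1.19280351]
[415.43219589 219.34614323]
[424.97472257 218.54004423]
[408.91940169 217.53325015]
[381.8625552  218.44335205]
[ 1.13049878 -0.27049088  0.98224851]
[139.10629986 252.51037458]
[129.71883404 230.26584057]
[146.76687016 243.69883912]
[174.08897385 264.36387457]
```

View pics/d.png

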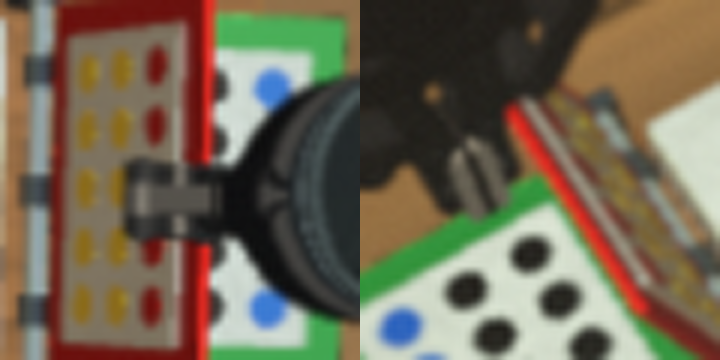

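Emit:
send_rows(
  translation=[
    [0,0.011,-0.009],
    [0,0.012,-0.004],
    [0,0.012,-0.001],
    [0,0.015,0.001],
    [0,0.015,0.003],
    [0,0.015,0.004],
    [0,0,0],
  ],
  dr=[
    [0,0,0],
    [0,0,0],
    [0,0,0],
    [0,0,0],
    [0,0,0],
    [0,0,0],
    [0,0,0],
  ],
  hand=[-1,-1,-1,-1,-1,-1,-1],
)

```text
clock: 5.6
ee_pos: [0.5766, -0.1074, 0.1543]
tool_rot: [0.004, -3.14, -0.003]
wrist_force: [0.1, -0.5, -0.7]
grip_width: 0.001
gripper_force: 0.0
```

```bash
python3 v.py e
```

```text
[ 0.57685516 -0.1094443   0.15469439] [-0.72703361  0.20636351 -0.54419629]
[[{'xy': [189.0, 226.5], 'conf': 0.66}], [{'xy': [370.6, 214.0], 'conf': 0.75}]]
(array([ 0.58680986, -0.09123061,  0.15908759]), np.float64(0.0038517130515574234))
```

View pics/e.png

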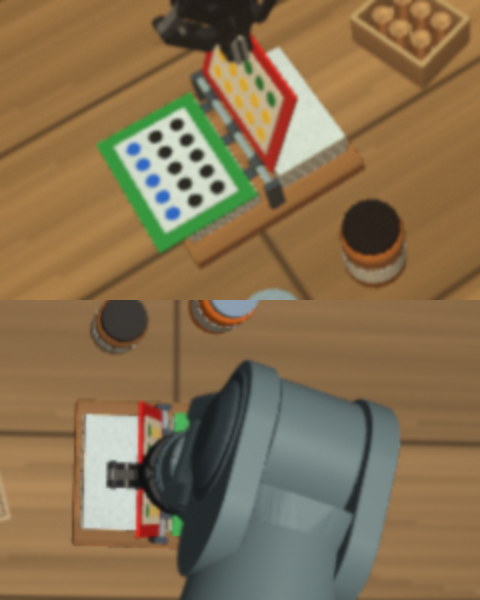

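Emit:
send_rows(
  translation=[
    [0,0.012,0.008],
    [0,0.012,0.008],
    [0,0.011,0.008],
    [0,0.008,0.012],
    [0,0.008,0.012],
    [0,0.007,0.012],
    [0,0.002,0.01],
    [0,0.002,0.008],
    [0,0,0],
  ],
  dr=[
    [0,0,0],
    [0,0,0],
    [0,0,0],
    [0,0,0],
    [0,0,0],
    [0,0,0],
    [0,0,0],
    [0,0,0],
    [0,0,0],
  ],
  hand=[-1,-1,-1,-1,-1,-1,-1,-1,-1],
)

```text
clock: 6.7
ee_pos: [0.5761, -0.048, 0.0755]
tool_rot: [-0.001, -3.138, -0.001]
wrist_force: [1.2, -0.4, -0.0]
grip_width: -0.002
gripper_force: 0.0
```

Emit:
send_rows(
  translation=[
    [0,0,0.006],
    [0,0,0.004],
    [0,0,0.003],
    [0,0,0],
  ],
  dr=[
    [0,0,0],
    [0,0,0],
    [0,0,0],
    [0,0,0],
  ],
  hand=[-1,-1,-1,-1],
)

```text
clock: 7.1
ee_pos: [0.5773, -0.0486, 0.064]
tool_rot: [-0.002, -3.141, 0.0]
wrist_force: [0.4, 0.5, 0.1]
grip_width: 0.002
gripper_force: 0.0
```

```bash
python3 v.py f
```

```text
[ 0.57741572 -0.04858955  0.06430798] [0.18619613 0.00614271 0.08985731]
[[{'xy': [228.3, 235.2], 'conf': 0.87}], [{'xy': [325.7, 214.8], 'conf': 0.76}]]
(array([ 0.58481769, -0.0106079 ,  0.05371482]), np.float64(0.003707343837455321))
```

View pics/f.png

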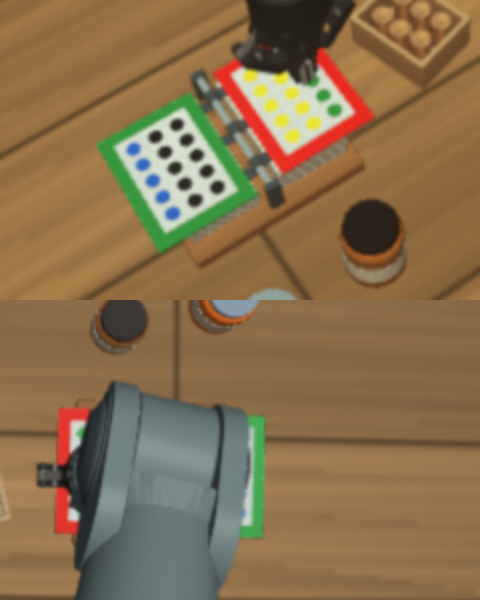

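Emit:
send_rows(
  translation=[
    [0,0,0.002],
    [0,0,0.002],
    [0,0,0],
  ],
  dr=[
    [0,0,0],
    [0,0,0],
    [0,0,0],
  ],
  hand=[-1,-1,-1],
)

```text
clock: 7.6
ee_pos: [0.5774, -0.0484, 0.0601]
tool_rot: [-0.001, -3.141, -0.0]
wrist_force: [-0.6, -0.1, 1.0]
grip_width: -0.001
gripper_force: 0.0
```

Emit:
send_rows(
  translation=[
    [0,0,0.001],
    [0,0,0],
  ],
  dr=[
    [0,0,0],
    [0,0,0],
  ],
  hand=[-1,-1],
)

```text
clock: 7.8
ee_pos: [0.5774, -0.0484, 0.0595]
tool_rot: [0.001, 3.141, 0.0]
wrist_force: [-0.8, -0.5, 3.3]
grip_width: 0.001
gripper_force: 1.5
```

Force begins to rise; I press a little further to be sure of the stop.

Emit:
send_rows(
  translation=[
    [0,0,0.001],
    [0,0,0],
  ],
  dr=[
    [0,0,0],
    [0,0,0],
  ],
  hand=[-1,-1],
)

```text
clock: 8.0
ee_pos: [0.5774, -0.0484, 0.0594]
tool_rot: [0.001, 3.141, -0.0]
wrist_force: [-3.1, 0.6, 9.0]
grip_width: -0.005
gripper_force: 4.6
```

Emit:
send_rows(
  translation=[
    [0,0,0.001],
    [0,0,0],
  ],
  dr=[
    [0,0,0],
    [0,0,0],
  ],
  hand=[-1,-1],
)

```text
clock: 8.2
ee_pos: [0.5775, -0.0484, 0.0593]
tool_rot: [0.001, 3.141, -0.0]
wrist_force: [-5.6, 1.3, 14.4]
grip_width: 0.003
gripper_force: 7.5
```

Emit:
send_rows(
  translation=[
    [0,0,-0.005],
    [0,0,-0.01],
    [0,0,-0.02],
    [0,0,-0.03],
    [0,0,-0.04],
    [0,0,-0.04],
    [0.03,0.04,-0.02],
    [0.03,0.04,0],
    [0.03,0.04,0],
    [0,0,0],
  ],
  dr=[
    [0,0,0],
    [0,0,0],
    [0,0,0],
    [0,0,0],
    [0,0,0],
    [0,0,0],
    [0,0,0],
    [0,0,0],
    [0,0,0],
    [0,0,0],
  ],
  hand=[-1,-1,-1,-1,-1,-1,-1,-1,-1,-1],
)

```text
clock: 9.2
ee_pos: [0.4856, 0.0725, 0.2213]
tool_rot: [0.008, -3.139, -0.003]
wrist_force: [0.7, -0.6, -0.5]
grip_width: 0.001
gripper_force: 0.0
```

```bash
python3 v.py g
```

```text
[0.48927067 0.06950471 0.22134982] [ 0.21010238 -0.57162261  0.1352597 ]
[[{'xy': [231.3, 234.9], 'conf': 0.77}], [{'xy': [326.9, 216.7], 'conf': 0.7}]]
(array([ 0.58335258, -0.00900399,  0.05103047]), np.float64(0.006931708425998819))
```

View pics/g.png

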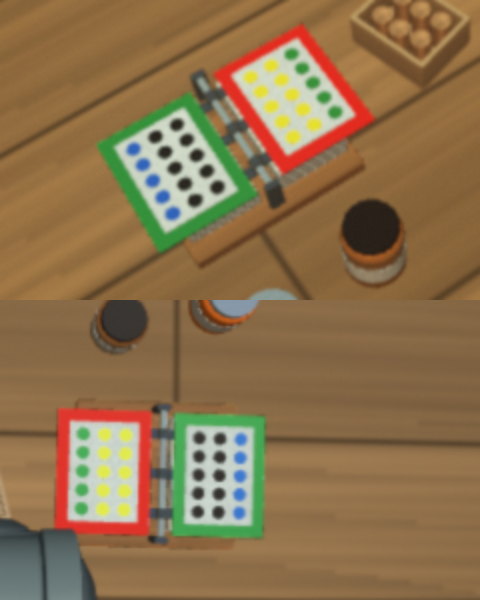

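The red leaf lies flat on the left half, at crop position (300,100) in the scene view. The green leaf is flat on the right, and the jars and box are undisturbed.

```bash
python3 -c "
from rig import bot; print(bot.finish_job())"
```

```text
the job is handed in; nothing more can be done
None
```

I handed the job in at about 9.3 s: the red leaf is pressed flat on the left half, the green leaf still lies flat on the right, and the jars and cork box look undisturbed in the last pictures; the hand-in returned no verdict.

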